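# Load the carton carrier and draw up its telescoping handle

## Robot

A 6-joint arm with a two-finger parallel gripper is mounted at the origin on the work surface. World frame = base frame: x ahead of the robot, y to its left, z up, the work surface at z = 0. Lengths are in m, angles in rad, forces in N, time in s.
With the tool pointing down it reaches from about 0.325 to 0.775 m from the base axis. Payload 5.5 kg.
Tool frame: the origin (TCP) lies between the finger pads; the fingertips stand 8 mm ahead of it and the grasp point (between the pads) lies 11 mm behind it (tcp_to_tips is the distance from the TCP to the fingertips, in m); z points along the fingers, y is the line along which they close (so a half turn about z gives the same grasp; the last joint's range is limited). The gripper opens to 88 mm and grips with 3 to 60 N. Pads are 20 mm wide; open, the fingers measure 115 mm over their backs; the gripper's body (75 mm by 178 mm) begins 61 mm behind the grasp point.
Start: joints at [-0.057, 0.091, 1.231, -0, 1.82, -0.057], TCP at [0.6, -0, 0.231] pointing down, gripper open.
Joint ranges: [-2.87, 2.87], [-0.86, 2.18], [0.17, 2.46], [-1.51, 4.65], [0.06, 2.69], [-2.65, 2.65]. Speed limits (rad/s): [2.57, 2.57, 3.01, 3.14, 3.14, 3.14].

## Interface

Orientations are given as a unit quaternion [w, x, y, z].
In Python, from bench import * gives the robot as it stands. Calls block until the motion is done:
- move_to(position, orientation): joint-space move of the TCP to a pose.
- move_l(position, speed=0.15, orientation=None): straight line of the TCP; orientation=None keeps the orientation; speed is the mean speed in m/s.
- movej(angles): joint-space move.
- gripper_open() and close(): open the fingers fully, or close them until they stop; the grip force is fixed at half the most.
- hold(seconds).
- inverse_kinematics(position, orientation): joint angles nearest the present ones, or None.
- state(): the state.
- get_image(name): name is "scene" or "side" or "wrist"; returns a dict with "frame" (480x640x3 uint8, blue, green, red), "depth" (480x640 float32, m along the optical axis (not along the pixel's ray), 0 where there is no reading), "camera_matrix" (3x3 intrinsics, pixels), "view" (4x4, takes a point from world to camera coordinates). Camera axes: x right, y up, looking along -z (the intrinsics and any distortion apply to the point x, -y, -z); pixel columns grow to the right and rows downward; lengths in m; the calibration is good to about 2 mm. The wrist camera is an equidistant fisheye: a pixel r from the principal point sees the ray r / f radians off the axis. A picture is of the moment at which its call begins.
A pose or a line that the arm cannot do raises IKError and nothing moves.
- job_done(): hands the job in; it is judged then, once.
The state is a dict: "time": time; "joint_pos": joint angles; "dq": joint speeds; "joint_torque": joint torques, N m; "ee_pos": TCP position; "ee_rot": TCP orientation; "ft_force": force on the tool from outside, world axes, zero at the start; "moment": the same for the moment, N m; "finger_gap": finger opening in m; "finger_force": force on a finger pad.
Only numpy, scipy, OpenCV 4.12 (cv2) and the standard library are available. Lean on these libraries where they do the work, as an engineer would, in place of code of your own. Each camera call takes 0.05 s, during which the arm holds its last target. There are 200 camera calls.

## Task

Stack the deep carton squarely on the carton that already stands on the steel carrier, and then the flat carton squarely on top of that. Then take the carrier's handle by its grip, squeezing in the release button on its side, pull it straight up past the first stop to the second stop (fully extended), and finish while still holding it there; leave the column square, the first carton in its place and the other things on the counter undisturbed.

Things in the scene. Friction and masses are not known exactly. Their poses are not given: they have to be found in the camera images.
- carrier: Low steel carrier fixed on the counter. Origin: on the counter under the centre of the loading place; z up, x along the deck from the loading place to the mast. Deck top 15 mm above the counter, 130 mm wide (y), from x = -85 to +185 mm. The mast, an aluminium sleeve, 34 by 28 mm at its black collar, top 155 mm above the counter, stands at x = +140 mm, y = 0 and carries the telescoping handle.
- base_carton: Closed brown cardboard carton with a strip of paper tape, 110 mm long (its x) by 60 mm wide (y) by 50 mm high, about 0.4 kg, standing on the carrier's deck within a few mm of the carrier's origin and lengthwise along the carrier's x. Origin: centre of its underside.
- deep_carton: Closed carton like the first: 110 mm long (x) by 60 mm wide (y) by 50 mm high, about 0.25 kg, loose on the counter. Origin: centre of its underside. Either end may face either way.
- flat_carton: Closed flatter carton, 110 mm long (x) by 60 mm wide (y) by 32 mm high, about 0.15 kg, loose on the counter. Origin: centre of its underside. Either end may face either way.
- grip: Black bar on the telescoping tube, 28 (carrier x) by 90 (y) by 28 mm high. Origin: its centre, 185 mm above the counter at home; axes as the carrier's. A metal button 26 mm long, 18 high stands 8 mm proud of the middle of its +x side, away from the cartons (36 mm over it). Fingers closing on the middle along x push it in (2 to 7 N; 1 mm proud at its end). Tube below: 16 by 12 mm.
- release (a joint): Release button travel in m: 0 out, 0.007 fully in. It must be more than 0.005 in, and be kept in, for the handle to slide; while out it locks the handle at home and at the first stop.
- riser (a joint): Extension of the handle in m, straight up: 0 home, 0.060 first stop (locks there if the button is let out), 0.120 second stop (solid end of travel, no lock). Weight and a return spring pull it down with 4 to 6 N all the way, so it drops back from the second stop when let go. With the button kept in it runs through the first stop without a halt.
- shaker: Bystander: amber glass jar with a white lid, 48 mm across, 85 mm high, standing among the cartons. Origin: centre of its underside.
- squeeze_bottle: Bystander: clear plastic bottle, 60 mm across, 190 mm high. Origin: centre of its underside.
- foil_tray: Bystander: open aluminium tray, 100 by 160 by 45 mm. Origin: centre of its underside.
- bowl: Bystander: steel bowl, 110 mm across, 60 mm high. Origin: centre of its underside.
- cup: Bystander: white plastic cup, 76 mm across, 95 mm high. Origin: centre of its underside.
- tin: Bystander: tin can, 74 mm across, 100 mm high. Origin: centre of its underside.
- spatula: Bystander: spatula lying flat on the counter, lengthwise along its x. Origin: under its middle.

How it is judged:
On the way, in this order (a step that is already met when the one before it is completed fails the run):
1. the deep carton stands squarely on the first carton, let go and at rest (horizontal distance between deep_carton and base_carton below 0.012 m and angle between the x axis of deep_carton and the x axis of base_carton, either way round below 0.12 rad and angle between deep_carton's own z axis and vertical below 0.06 rad and z of deep_carton in the frame of base_carton between 0.046 and 0.054 m and contact force between the fingers and deep_carton below 0.1 N and linear speed of deep_carton below 0.02 m/s), for 0.2 s.
2. the flat carton stands squarely on the deep carton, let go and at rest (all of step 1 and horizontal distance between flat_carton and deep_carton below 0.012 m and angle between the x axis of flat_carton and the x axis of deep_carton, either way round below 0.12 rad and angle between flat_carton's own z axis and vertical below 0.06 rad and z of flat_carton in the frame of deep_carton between 0.046 and 0.054 m and contact force between the fingers and flat_carton below 0.1 N and linear speed of flat_carton below 0.02 m/s), for 0.2 s.
3. the release button is pressed in (value of joint release above 0.005 m), for 0.05 s.
4. the handle is drawn up to the second stop in the fingers (value of joint riser above 0.112 m and contact force between the fingers and grip above 2 N), for 0.2 s.
At the end, for the whole second after the job is handed in: Fingers hold the grip (over 2 N), handle within 8 mm of its second stop; the deep carton on the first and the flat on the deep, each within 12 mm and 0.12 rad of the one below, level, at rest, not touched by the fingers; the first carton within 20 mm of its start (all of step 2 and all of step 4 and distance of base_carton from where it was at the start of the episode below 0.02 m); the arm keeps its last pose, push and grip.
It fails at once if a bystander is moved more than 30 mm (distance of any of shaker, squeeze_bottle, foil_tray, bowl, cup, tin, spatula from where it was at the start of the episode above 0.03 m).
It also fails if it takes over 70 s, if anything falls off the work surface, if the arm or the gripper's body presses on something with over 40 N, if the wrist force passes 120 N, or if a joint passes its speed limit or range.

## Working session

There is one attempt and no reset: what is moved stays moved. The work goes in short steps, each a Python script; the robot and the scene stay as the last script left them, time stands still between calls to the robot, and variables do not carry over. Pictures are saved under pics/ and viewed, at most 10 in all, crops included, and the job is handed in when it is done.

```bash
mkdir -p pics; python3 - <<'E'
from bench import *
import cv2,numpy as np
s=state();print(s['time'],s['ee_rot'],s['finger_gap'])
for n in("scene","side"):
    d=get_image(n);cv2.imwrite(f"pics/{n}0.png",d['frame']);np.savez(f"{n}0.npz",**d)
    print(n,d['camera_matrix'],d['view'],(d['depth']>0).mean(), [k for k in d])
E
```

```text
0.0 [-7.31923049e-04  7.07114603e-01  7.07098292e-01 -6.39136515e-04] 0.08806400980612217
scene [[526.15839873   0.         321.58417246]
 [  0.         526.15839873 243.85199132]
 [  0.           0.           1.        ]] [[-0.39841653  0.91718114  0.00655928  0.21280922]
 [-0.73548531 -0.32374577  0.59518907  0.31699349]
 [ 0.54801973  0.23230891  0.80355892 -1.94673436]
 [ 0.          0.          0.          1.        ]] 0.9953841145833333 ['frame', 'depth', 'camera_matrix', 'view']
side [[622.55981512   0.         326.7105124 ]
 [  0.         622.55981512 242.84732772]
 [  0.           0.           1.        ]] [[ 0.82665624 -0.56223073  0.02315312 -0.47169109]
 [ 0.35434298  0.55207712  0.75475288 -0.30593086]
 [-0.43712757 -0.61571703  0.65560051 -1.36537715]
 [ 0.          0.          0.          1.        ]] 0.996220703125 ['frame', 'depth', 'camera_matrix', 'view']
```

View pics/scene0.png

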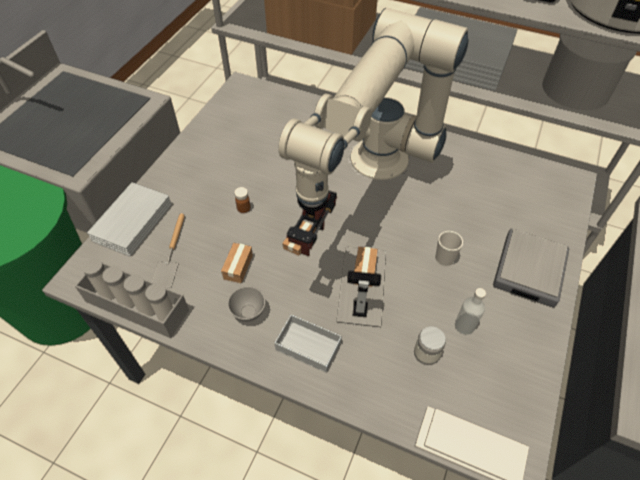

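View pics/side0.png

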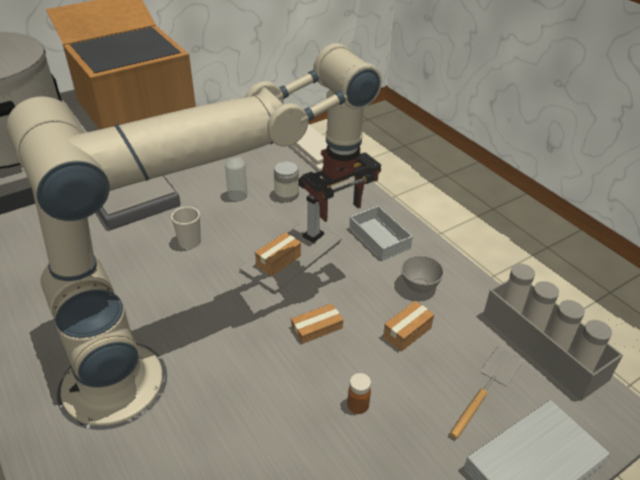

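The side view shows the base carton near (278,253), the flat one near (317,322), the deep one near (409,325), the shaker at (359,393) and the mast at (313,218). The scene view shows the grip bar at (364,279).

```bash
cat > h.py <<'E'
import cv2,numpy as np
def cloud(d):
    K,V,z=d['camera_matrix'],d['view'],d['depth']
    v,u=np.mgrid[0:480,0:640]
    c=np.stack([(u-K[0,2])/K[0,0]*z,-(v-K[1,2])/K[1,1]*z,-z],-1)
    w=(c-V[:3,3])@V[:3,:3]
    w[z<=0]=np.nan
    return w
def rect(p):
    (c,(a,b),t)=cv2.minAreaRect((p[:,:2]*1000).astype(np.float32))
    if a<b:a,b,t=b,a,t+90
    return np.round(c,1),round(a,1),round(b,1),round((t+90)%180-90,1)
def cartons(d,roi=None):
    f=d['frame'];w=cloud(d);hsv=cv2.cvtColor(f,cv2.COLOR_BGR2HSV)
    m=((hsv[...,0]<25)&(hsv[...,1]>60)&(hsv[...,2]>60)).astype(np.uint8)
    m=cv2.morphologyEx(m,cv2.MORPH_CLOSE,np.ones((13,13)))   # bridges the tape
    m[~((w[...,2]>.008)&(w[...,2]<.17)&(w[...,0]>.25)&(w[...,0]<.95)&(abs(w[...,1])<.6))]=0
    n,l,s,_=cv2.connectedComponentsWithStats(m)
    for i in range(1,n):
        if s[i,4]<150:continue
        p=w[l==i];h=np.percentile(p[:,2],93);t=p[p[:,2]>h-.006]
        print('px',s[i,:2]+s[i,2:4]//2,s[i,4],'top %.4f'%h,rect(t),'mean',np.round(t.mean(0)*1000,1))
E
python3 - <<'E'
from h import *
for n in("scene","side"):
    d=np.load(n+"0.npz");print(n);cartons(d);w=cloud(d)
    g=d['frame'].max(2)<60
    m=g&(w[...,2]>.165)&(w[...,2]<.205)&(w[...,0]>.5)
    n_,l,s,_=cv2.connectedComponentsWithStats(m.astype(np.uint8))
    for i in range(1,n_):
        if s[i,4]>40:
            p=w[l==i];t=p[p[:,2]>.19];print('dark',s[i],p[:,2].max(),rect(p),rect(t) if len(t)>5 else 0)
    for q in((364,279),) if n=="scene" else ((317,322),(409,325),(278,253),(313,235)):print(q,w[q[1],q[0]])
E
```

```text
scene
px [243 204] 202 top 0.0707 (array([ 429.2, -332.9]), 36.1, 16.2, -56.2) mean [ 430.5 -333.    72.1]
px [177 231] 219 top 0.0230 (array([ 597.6, -488.4]), 140.6, 18.9, 18.9) mean [ 601.3 -488.1   20.4]
px [291 246] 165 top 0.0358 (array([ 510. , -116.5]), 63.5, 23.5, 77.0) mean [ 510.6 -116.2   33.2]
px [237 262] 822 top 0.0547 (array([ 638.3, -241. ]), 112.5, 62.3, 8.8) mean [ 640.2 -241.3   51.9]
px [366 259] 508 top 0.0701 (array([491.2, 126.7]), 94.8, 59.2, 13.8) mean [493.7 126.6  67.2]
dark [348 271  33  15 315] 0.20475577705397094 (array([637.7, 165.7]), 86.4, 26.4, -75.8) (array([637.3, 165.6]), 86.3, 26.3, -75.1)
(364, 279) [0.64460335 0.16907464 0.19947448]
side
px [278 254] 1309 top 0.0676 (array([499.4, 126.5]), 116.0, 65.7, 14.8) mean [497.  124.4  65.3]
px [408 326] 1425 top 0.0533 (array([ 635.4, -245.5]), 115.3, 64.4, 9.7) mean [ 634.1 -245.5   50.8]
px [317 323] 1209 top 0.0355 (array([ 463.1, -112.8]), 111.9, 64.8, -5.9) mean [ 462.3 -114.3   32.9]
px [359 400] 439 top 0.0660 (array([ 408.2, -352.1]), 42.0, 21.4, -44.9) mean [ 405.6 -356.1   66. ]
px [468 413] 524 top 0.0221 (array([ 595.5, -494.2]), 139.4, 18.1, 18.8) mean [ 591.7 -495.2   19.4]
(317, 322) [ 0.4585188  -0.12270885  0.03236635]
(409, 325) [ 0.62211002 -0.26119908  0.05215971]
(278, 253) [0.4881779  0.10417397 0.06537608]
(313, 235) [0.62556909 0.14909234 0.03115115]
```

```bash
cat >> h.py <<'E'
def fcloud(d):
    K,V,z=d['camera_matrix'],d['view'],d['depth']
    v,u=np.mgrid[0:480,0:640]
    a,b=(u-K[0,2])/K[0,0],(v-K[1,2])/K[1,1]
    th=np.hypot(a,b)+1e-9;s=np.tan(np.minimum(th,1.5))/th
    c=np.stack([a*s*z,-b*s*z,-z],-1)
    w=(c-V[:3,3])@V[:3,:3];w[(z<=0)|(th>1.4)]=np.nan
    return w
from scipy.spatial.transform import Rotation as R
def down(yaw):  # tool y along horizontal direction yaw (deg), z down
    t=np.radians(yaw);y=np.array([np.cos(t),np.sin(t),0]);z=np.array([0,0,-1.])
    return R.from_matrix(np.stack([np.cross(y,z),y,z],1)).as_quat(scalar_first=True)
E
sed -i 's/def cartons(d,roi=None):/def cartons(d,w=None):/; s/f=d\[.frame.\];w=cloud(d);/f=d["frame"];w=cloud(d) if w is None else w;/' h.py
python3 - <<'E'
from bench import *
from h import *
for k,(x,y,yaw) in {'base':(.48,.12,14.5+90),'deep':(.637,-.243,9.3+90)}.items():
    o=min((down(yaw),down(yaw+180)),key=lambda o:abs(inverse_kinematics([x,y,.26],o)[5]))
    print(inverse_kinematics([x,y,.26],o)[5])
    move_to([x,y,.26],o)
    d=get_image("wrist");np.savez(f"w_{k}.npz",**d);cv2.imwrite(f"pics/w_{k}.png",d['frame'])
    print(k,state()['time'],d['camera_matrix'][0],(d['depth']>0).mean(),-d['view'][:3,:3].T@d['view'][:3,3]);cartons(d,fcloud(d))
E
```

```text
1.4939296220892295
base 1.5333 [371.64829954   0.         316.09888953] 0.9933821614583334 [0.55313363 0.13882941 0.41303032]
px [610 162] 4096 top 0.0503 (array([ 635.1, -241.1]), 110.6, 63.9, 9.6) mean [ 634.2 -237.9   49.2]
px [292 184] 2725 top 0.0653 (array([492.9, 147.4]), 110.3, 22.5, 14.0) mean [494.5 147.4  64.2]
px [332 184] 2711 top 0.0653 (array([502.6, 110.1]), 110.5, 22.9, 13.7) mean [504.1 110.6  64.2]
px [494 259] 4377 top 0.0325 (array([ 462.4, -110.2]), 111.6, 62.5, -6.2) mean [ 463.8 -108.1   31.3]
0.9941543869704503
deep 3.05 [371.64829954   0.         316.09888953] 0.993544921875 [ 0.71151403 -0.22937987  0.4139993 ]
px [501  10] 169 top 0.0918 (array([ 870.1, -386.3]), 11.3, 2.1, 23.7) mean [ 871.4 -385.8   91.8]
px [317 202] 4832 top 0.0503 (array([ 635.4, -242.1]), 110.1, 60.3, 9.0) mean [ 637.  -241.7   49.2]
px [504 260] 1399 top 0.0195 (array([ 597.4, -490.1]), 137.5, 18.4, 18.7) mean [ 598.6 -488.3   17.4]
px [ 33 263] 4202 top 0.0649 (array([498.6, 127.8]), 111.3, 63.3, 14.5) mean [502.1 125.6  63.8]
px [183 293] 766 top 0.0321 (array([492.5, -98.4]), 57.6, 30.7, -9.8) mean [502.2 -97.   31. ]
px [367 392] 170 top 0.0712 (array([ 428.6, -336.5]), 39.7, 14.4, -65.2) mean [ 431.7 -337.8   69.3]
```

View pics/w_base.png

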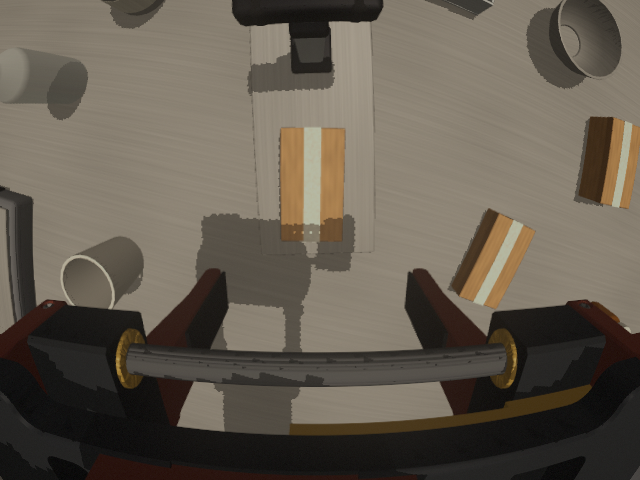

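View pics/w_deep.png

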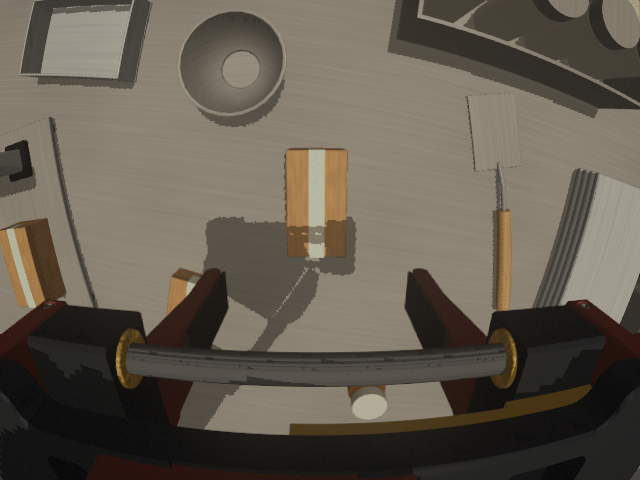

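The wrist view over the carrier shows the base carton centred at (312,184), flat at (494,259), and the grip at the top (308,10). The second view shows the deep carton at (317,202), with its finger lanes free.

```bash
cat >> h.py <<'E'
def pick(b,x,y,yaw,z,zup):
    o=min((down(yaw+90),down(yaw-90)),key=lambda o:abs(b.inverse_kinematics([x,y,zup],o)[5]))
    b.move_to([x,y,zup],o);b.move_l([x,y,z+.03],.2);b.move_l([x,y,z],.06);b.close()
    print('gap',b.state()['finger_gap'],b.state()['finger_force'])
    b.move_l([x,y,z+.02],.06);b.move_l([x,y,zup],.2)
def place(b,x,y,yaw,z,zup):
    o=min((down(yaw+90),down(yaw-90)),key=lambda o:abs(b.inverse_kinematics([x,y,zup],o)[5]))
    b.move_l([x,y,zup],.2,o);b.move_l([x,y,z+.03],.15);b.move_l([x,y,z],.03);b.hold(.2)
    print('F',b.state()['ft_force']);b.gripper_open();b.hold(.2);b.move_l([x,y,z+.03],.06);b.move_l([x,y,max(zup,z+.16)],.2)
E
python3 - <<'E'
import bench as b
from h import *
pick(b,.6354,-.242,9.1,.019,.24)
place(b,.4978,.1288,13.9,.085,.24)
b.move_l([.47,.122,.30],.2)
d=b.get_image("wrist");cv2.imwrite("pics/w2.png",d['frame']);cartons(d,fcloud(d));print(b.state()['time'])
E
```

```text
gap 0.059800662815619146 29.99874472618103
F [ 0.1961824  -0.3528304  -2.79030887]
px [295 177] 2951 top 0.1153 (array([493.6, 147. ]), 110.0, 22.6, 14.2) mean [494.9 147.3 114.2]
px [337 177] 2927 top 0.1153 (array([502.5, 110. ]), 110.4, 23.3, 13.6) mean [503.6 110.6 114.2]
px [486 241] 3867 top 0.0326 (array([ 462.2, -110.4]), 111.4, 62.6, -5.7) mean [ 463.5 -108.3   31.3]
px [591 299] 513 top 0.0747 (array([ 428.8, -326.8]), 16.3, 9.2, -19.2) mean [ 426.8 -325.4   76.8]
14.4917
```

View pics/w2.png

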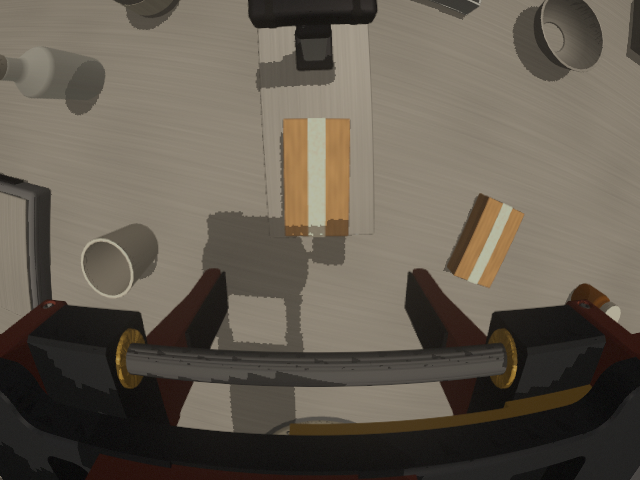

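The deep carton sits squarely on the base at (317,177), and the flat one at (486,241) is unmoved.

```bash
python3 - <<'E'
import bench as b
from h import *
pick(b,.4625,-.111,-6,.011,.24)
place(b,.498,.1287,13.9,.127,.26)
d=b.get_image("wrist");cartons(d,fcloud(d))
p=np.array([.498,.1287])+.05*np.array([np.cos(.2426),np.sin(.2426)])
b.move_l([*p,.34],.2)
d=b.get_image("wrist");cv2.imwrite("pics/w3.png",d['frame']);w=fcloud(d);cartons(d,w);print(b.state()['time'])
m=(w[...,2]>.194)&(w[...,2]<.215)&(w[...,0]>.57)&(np.hypot(w[...,0]-.637,w[...,1]-.166)<.08)
q=w[m];print(len(q),rect(q),np.nanmedian(q[:,2]))
t=np.radians(13.9);A=np.array([[np.cos(t),np.sin(t)],[-np.sin(t),np.cos(t)]])
c=(q[:,:2]-[.498,.1287])@A.T*1000;print(np.percentile(c,[0,1,50,99,100],axis=0))
m=(w[...,2]>.17)&(w[...,2]<.192)&(np.hypot(w[...,0]-.637,w[...,1]-.166)<.06)
c=(w[m][:,:2]-[.498,.1287])@A.T*1000;c=c[c[:,0]>157];print('button',len(c),c.min(0) if len(c) else 0,c.max(0) if len(c) else 0)
E
```

```text
gap 0.06013469118784573 30.000143945217133
F [ 0.27051543  0.11841962 -1.61288945]
px [316 213] 7692 top 0.1472 (array([497.9, 128.7]), 111.3, 60.7, 13.8) mean [500.  129.2 146.2]
px [316 243] 5896 top 0.1473 (array([498.1, 128.5]), 111.9, 60.7, 13.6) mean [500.5 129.2 146.2]
25.9083
3839 (array([635.3, 166.1]), 89.7, 35.2, -73.9) 0.19790484172155942
[[123.45565476 -41.97835012]
 [124.87080093 -39.98211897]
 [138.90373023   2.36010772]
 [153.69204344  46.15846975]
 [160.04232346  48.23839178]]
button 36 [157.07074838  -9.50322543] [161.24684844  15.83251916]
```

View pics/w3.png

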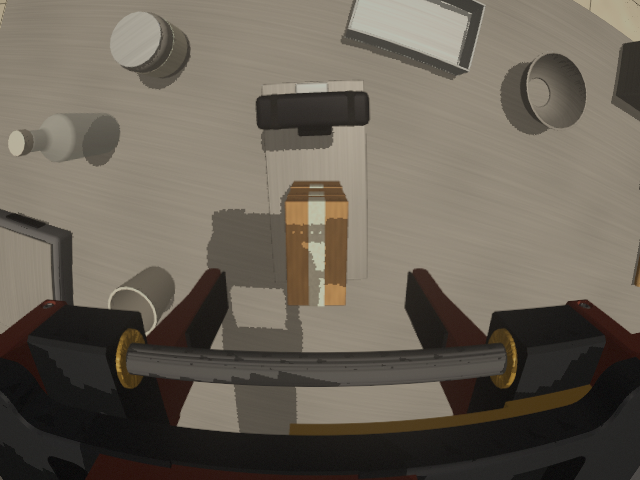

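The column is square (top at (316,243)), and the grip bar is at (313,110) with clear space around it.

```bash
python3 - <<'E'
import bench as b
from h import *
x,y=.6335,.1653
def s(t):
    q=b.state();print(t,round(q['time'],2),q['finger_gap'],q['finger_force'],np.round(q['ft_force'],2),np.round(q['ee_pos'],4))
o=min((down(15),down(195)),key=lambda o:abs(b.inverse_kinematics([x,y,.34],o)[5]))
print(b.inverse_kinematics([x,y,.34],o),b.inverse_kinematics([x,y,.294],o))
b.move_to([x,y,.34],o);b.move_l([x,y,.20],.15);b.move_l([x,y,.174],.05);s('down')
b.close();b.hold(.3);s('closed')
b.move_l([x,y,.19],.05);s('16mm')
E
```

```text
Traceback (most recent call last):
TypeError: 'NoneType' object is not subscriptable
```

```bash
python3 - <<'E'
import bench as b
from h import *
x,y=.6335,.1653
def s(t):
    q=b.state();print(t,round(q['time'],2),q['finger_gap'],q['finger_force'],np.round(q['ft_force'],2),np.round(q['ee_pos'],4))
for o in (down(15),down(195)):
    i=b.inverse_kinematics([x,y,.34],o);j=b.inverse_kinematics([x,y,.294],o);print(i,j)
    if i is not None and j is not None: break
else: raise SystemExit
b.move_to([x,y,.34],o);b.move_l([x,y,.20],.15);b.move_l([x,y,.174],.05);s('down')
b.close();b.hold(.3);s('closed')
b.move_l([x,y,.19],.05);s('16mm')
E
```

```text
[ 2.03285533e-01  3.07475619e-01  7.88750170e-01 -4.44089210e-16
  2.04536686e+00 -5.85138549e-02] [ 2.03285533e-01  2.70712563e-01  9.16580136e-01 -4.44089210e-16
  1.95429995e+00 -5.85138549e-02]
down 29.07 0.08766476576769767 0.0 [-0.43 -0.9   0.35] [0.6334 0.1653 0.1739]
closed 30.31 0.028738143086521933 29.917253851890564 [ 2.85 -0.67 -1.  ] [0.6337 0.1652 0.174 ]
16mm 30.77 0.028497962911449463 29.918197095394135 [ 5.13 -0.58 -3.67] [0.6336 0.1652 0.1895]
```

```bash
python3 - <<'E'
import bench as b
from h import *
def s(t):
    q=b.state();print(t,round(q['time'],2),q['finger_gap'],q['finger_force'],np.round(q['ft_force'],2),np.round(q['ee_pos'],4))
x,y=.6335,.1653
b.move_l([x,y,.28],.08);s('a')
b.move_l([x,y,.2925],.03);b.hold(.3);s('b')
d=b.get_image("side");cv2.imwrite("pics/end.png",cv2.resize(d['frame'][80:320,160:480],(800,600)));cartons(d)
d=b.get_image("scene");w=cloud(d);cartons(d,w)
E
```

```text
a 32.05 0.028822702797037022 29.921026825904846 [ 5.39 -1.18 -5.65] [0.6336 0.1652 0.2793]
b 32.92 0.028774751566500764 29.92066740989685 [ 5.99 -1.46 -5.03] [0.6336 0.1652 0.2916]
px [277 242] 2444 top 0.1485 (array([498.5, 125.9]), 112.9, 66.4, 14.7) mean [496.7 123.3 147. ]
px [359 400] 445 top 0.0661 (array([ 408.7, -353.1]), 41.8, 24.9, -39.5) mean [ 407.1 -356.5   66.2]
px [468 413] 527 top 0.0225 (array([ 597., -494.]), 140.5, 18.4, 18.8) mean [ 591.7 -495.2   19.7]
px [243 204] 207 top 0.0728 (array([ 434., -335.]), 30.3, 14.3, -63.4) mean [ 433.5 -335.7   74.8]
px [176 231] 212 top 0.0234 (array([ 597.6, -489.1]), 138.7, 17.4, 18.0) mean [ 594.8 -490.6   20.8]
px [358 274] 190 top 0.1528 (array([629.1, 153.3]), 21.0, 8.1, 20.4) mean [629.8 153.7 155.5]
px [370 277] 161 top 0.1528 (array([627.2, 172. ]), 26.7, 7.8, -4.8) mean [624.7 171.9 156.9]
```

View pics/end.png

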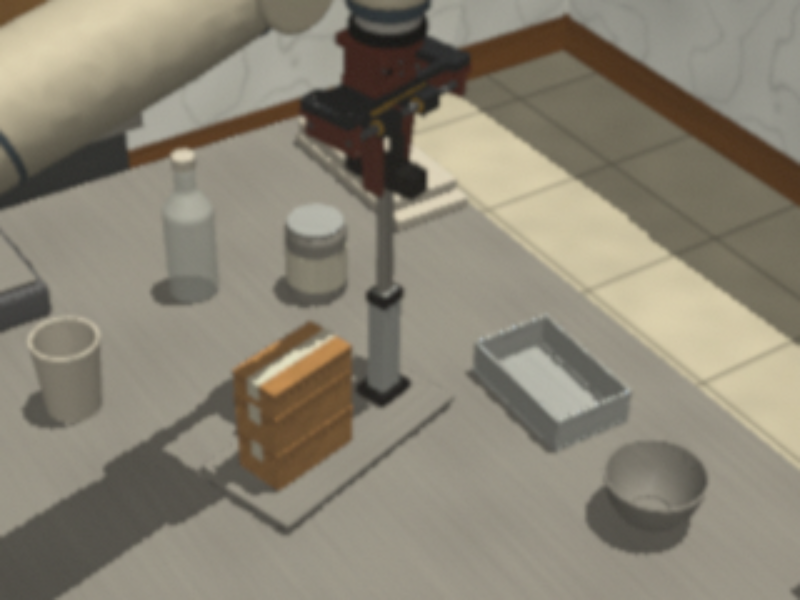

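The handle is fully drawn in the fingers (400,180) and the column is square (295,400). I'll creep up to feel the stop, then hand in.

```bash
python3 - <<'E'
import bench as b
z=.2925
while z<.300:
    z+=.001;b.move_l([.6335,.1653,z],.02);b.hold(.1);q=b.state();f=q['ft_force'][2];print(round(z,4),q['ee_pos'][2],f,q['finger_gap'])
    if f<-11:break
b.hold(.4);print(b.state()['ft_force'],b.state()['finger_gap'],b.state()['time']);print(b.job_done())
E
```

```text
0.2935 0.29251249637738597 -5.796460120322874 0.028816511985924487
0.2945 0.29345155427894853 -5.153695667528269 0.028296271894472355
0.2955 0.294030951976923 -6.99086182486042 0.028841140572525552
0.2965 0.2940501154175058 -9.973260997792144 0.029035460014079147
0.2975 0.2940174641441563 -12.16832871316181 0.028417371339933092
[  6.12142604  -0.88740967 -12.60714683] 0.02831175691512259 35.1667
the job is handed in; nothing more can be done
None
```

I handed the job in at about 35 s: both cartons are stacked squarely on the base carton, and the gripper is holding the handle against its second stop with the release button in; no verdict came back, only confirmation that it was handed in.

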